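# Load a two-part reel on the bench winder

## Task

Get the edging-tape winder ready with an empty reel: lower the blue reel half, flange down, onto the centring spigot of the turntable, then the white reel half, flange down, onto the nose of the blue one, both fully home and set down gently, not dropped or slammed. Then push the yellow-knobbed clutch lever fully over, away from the robot. Leave the thread cone, the tin and the tape roll where they stand.

Things in the scene. Friction and masses are not known exactly. Their poses are not given: they have to be found in the camera images.
- winder: Red bench winder, fixed, placed elsewhere each time (yaw within 0.2 rad). Origin on the turntable axis at table height; z up, x roughly away from the robot. Housing x -85..85, y -190..75 mm, 50 mm high; on it an aluminium turntable disc, 110 mm diameter, 8 mm thick (does not turn), with the spigot. The lever's block (70 x 50 x 25 mm) stands on the housing at x 0, y -145 mm.
- seat (a point): Centre of the turntable's upper face, 58 mm above the table, at the foot of the steel centring spigot (42 mm diameter, 14 mm tall, top 4 mm chamfered 45 degrees), on its axis; axes as the winder's. The blue half's underside belongs here.
- lower: Blue lower reel half, 0.2-0.4 kg, upright, flange down, on the table left or right of the winder. Origin: centre of the underside; z up; round. Flange 120 mm diameter, 8 thick; barrel 54 mm diameter, up to z 54; nose on top (to z 66). Blind recess underneath, 46 mm diameter, 18 deep: fits over the winder's spigot with 2 mm play all round. Grip the barrel at about z 34 mm.
- shoulder (a point): On the blue half: centre of the barrel's upper face, 54 mm above the blue half's origin, at the foot of the nose (31 mm diameter, 12 mm tall, top 4 mm chamfered); z up. The white half's underside belongs here.
- upper: White upper reel half, 0.15-0.3 kg, upright, flange down, on the table on the other side of the winder from the blue half. Origin: centre of the underside; z up; round. Flange 104 mm diameter, 10 thick; grip boss 44 mm diameter, up to z 46. Blind recess underneath, 35 mm diameter, 18 deep: fits over the blue nose with 2 mm play all round. Grip the boss at about z 34 mm.
- clutch (a joint): Angle of the clutch lever, rad: 0 leaning to the winder's -x (29 degrees off upright, toward the robot), 1.0 leaning as far to +x (end stop). Starts at 0 to 0.25, stays where it is left; about 1 N at the knob moves it.
- clutch_tip (a point): Centre of the lever's yellow ball knob (26 mm diameter) on a 10 mm rod 80 mm long. Pivot: x 0, y -145 mm of the winder, 72 mm above the table, axis along the winder's y; so the knob is 142 to 152 mm above the table and travels from x -38 to +38 mm in the winder's frame.
- cone: Bystander: green cone of thread, 72 mm diameter at the foot, 140 mm tall, loose, 0.3 kg, beyond the winder on the left. Origin: centre of its underside.
- tin: Bystander: tin of adhesive, 76 mm diameter, 110 mm tall, loose, 0.5 kg, beyond the winder on the right. Origin: centre of its underside.
- tape: Bystander: brown roll of packing tape lying flat, 100 mm diameter, 45 mm tall, loose, 0.18 kg, between robot and winder. Origin: centre of its underside.
Not all that is in view belongs to the job. Several things have the shape of the lower; the one meant has the colours described above.

How it is judged:
On the way, in this order (a step that is already met when the one before it is completed fails the run):
1. the blue half sits fully home on the turntable, over the spigot, and is let go (horizontal distance between lower and seat below 0.0035 m and z of lower in the frame of seat between -0.0025 and 0.0025 m and angle between lower's own z axis and vertical below 0.04 rad and contact force between lower and the fingers below 0.3 N), for 0.2 s.
2. the white half sits fully home on the blue half, over its nose, and is let go (horizontal distance between lower and seat below 0.0035 m and z of lower in the frame of seat between -0.0025 and 0.0025 m and angle between each of lower, upper's own z axis and vertical below 0.04 rad and horizontal distance between upper and shoulder below 0.0035 m and z of upper in the frame of shoulder between -0.0025 and 0.0025 m and contact force between upper and the fingers below 0.3 N), for 0.2 s.
3. the clutch lever is pushed fully over, away from the robot (value of joint clutch above 0.85 rad), for 0.1 s.
At the end, for the whole second after the job is handed in: The blue half's underside is at the seat and the white half's underside at the blue half's shoulder, each within 2.5 mm in height and 3.5 mm sideways and within 0.04 rad of upright, both at rest and let go, and the clutch lever is past 0.85 rad (horizontal distance between lower and seat below 0.0035 m and z of lower in the frame of seat between -0.0025 and 0.0025 m and angle between each of lower, upper's own z axis and vertical below 0.04 rad and horizontal distance between upper and shoulder below 0.0035 m and z of upper in the frame of shoulder between -0.0025 and 0.0025 m and value of joint clutch above 0.85 rad and linear speed of each of lower, upper below 0.02 m/s); the robot touches nothing.
It fails at once if the blue half drops or is slammed (faster than 0.6 m/s just above its seat) (linear speed of lower above 0.6 m/s and horizontal distance between lower and seat below 0.03 m and z of lower in the frame of seat between -0.02 and 0.06 m).
It fails at once if the white half drops or is slammed (faster than 0.6 m/s just above its seat) (linear speed of upper above 0.6 m/s and horizontal distance between upper and shoulder below 0.03 m and z of upper in the frame of shoulder between -0.02 and 0.06 m).
It fails at once if the cone is shifted by more than 40 mm or tipped over (distance of cone from where it was at the start of the episode above 0.04 m or angle between cone's own z axis and vertical above 0.5 rad).
It fails at once if the tin is shifted by more than 40 mm or tipped over (distance of tin from where it was at the start of the episode above 0.04 m or angle between tin's own z axis and vertical above 0.5 rad).
It fails at once if the tape is shifted by more than 40 mm or tipped over (distance of tape from where it was at the start of the episode above 0.04 m or angle between tape's own z axis and vertical above 0.5 rad).
It also fails if it takes over 72 s, if anything falls off the work surface, if the arm or the gripper's body presses on something with over 40 N, if the wrist force passes 120 N, or if a joint passes its speed limit or range.

## Robot

A 7-joint arm with a two-finger parallel gripper is mounted at the origin on the work surface. World frame = base frame: x ahead of the robot, y to its left, z up, the work surface at z = 0. Lengths are in m, angles in rad, forces in N, time in s.
With the tool pointing down it reaches from about 0.35 to 0.9 m from the base axis. Payload 19.9 kg.
Tool frame: the origin (TCP) lies midway between the tips of the shut fingers; the grasp point (between the pads) lies 19 mm behind it (robot.tcp_to_grasp is the distance from the TCP to the grasp point, in m); z points along the fingers, y is the direction in which the jaws open and shut (so a half turn about z gives the same grasp; the last joint's range is limited). The gripper opens to 94 mm and grips with 3 to 60 N. Pads are 16 mm wide; open, the fingers measure 119 mm over their backs; the gripper's body (75 mm by 177 mm) begins 78 mm behind the grasp point.
Start: joints at [-1.151, 0.417, -0.01, 1.614, 0.005, 1.111, -0.053], TCP at [0.278, 0.56, 0.205] pointing down, gripper open.
Joint ranges: [-2.81, 2.81], [-0.39, 2.02], [-1.27, 1.25], [0.06, 2.57], [-1.19, 4.33], [0.19, 2], [-2.82, 2.82]. Speed limits (rad/s): [1.89, 1.89, 2.39, 2.39, 3.01, 3.01, 3.01].

## Interface

Orientations are given as a 3x3 rotation matrix whose columns are the frame's x, y, z axes.
In Python, from bench import robot gives the robot as it stands.
- The arm moves only by the shell command python3 -m handwheel 'ROWS' [FORCE]. ROWS is JSON, a list of rows, each a list of 3 entries, a list of its own where there are three numbers: the shift along the tool's x, y, z in mm, then the turn about the tool's z in rad, then the closure, from 0 (fully open) to 1 (shut). In form: [[[x, y, z], yaw, hand], ...]. A call has 1 to 20 rows; each row is the pose to reach, as a shift and turn from the pose measured when the call began, along the tool's axes at that moment; what a row does not reach only later rows make up. A row lasts 1/10 s, in which the tool goes at most 50 mm and 8.59 degrees, less where a joint would pass 70% of its speed; a pose out of reach is approached as far as the arm can. A call with a gripper value outside its range is refused whole. The fingers move at their own pace and stop on an object; FORCE is the grip in N (left out, the last holds). Time passes only in rows, so rows that repeat a pose let the fingers close. It gives the time, the measured TCP pose, the force and the opening at its end, in the units of the state.
- robot.observe(): the state, without advancing time (a new reading comes with each control period).
- robot.snapshot(name): name is "scene" or "top" or "wrist"; returns the picture (400x640x3 uint8, red, green, blue); there is no depth.
- robot.get_calibration(name): a dict with "K" (3x3 intrinsics, pixels), "k1" (the pictures are not rectified: a ray, as slopes to the right and down, at radius r is drawn at 1 + k1 r^2 times it, then the intrinsics apply), "camera_from_world" (4x4, takes a point from world to camera coordinates); the wrist camera has in their place "mount" (4x4, takes a point from camera to tool coordinates, whose origin is the TCP and whose axes are the flange's). Camera axes: x right, y down, z forward; pixel columns grow to the right and rows downward; lengths in m; the calibration is good to about 2 mm. A picture is of the moment at which its call begins: read the wrist's pose just before it. get_calibration takes no time and is no camera call.
- robot.hand_in(): hands the job in, once; it reports no verdict.
The state is a dict: "time": time; "joint_positions": joint angles; "joint_vel": joint speeds; "tau": joint torques, N m; "tcp_pos": TCP position; "tcp_rot": TCP orientation; "ft_force": force on the tool from outside, world axes, zero at the start; "torque": the same for the moment, N m; "width": finger opening in m.
Only numpy, scipy, OpenCV 4.12 (cv2) and the standard library are available. Lean on these libraries where they do the work, as an engineer would, in place of code of your own. Each camera call takes 0.05 s, during which the arm holds its last target.

## Working session

There is one attempt and no reset: what is moved stays moved. The work goes in short steps, Python scripts to look and compute and a shell command to move; the robot and the scene stay as the last step left them, time stands still between calls to the robot, and variables do not carry over. Pictures are saved under pics/ and viewed, and the job is handed in when it is done.

```bash
mkdir -p pics; ls
cat > h.py <<'E'
import numpy as np, cv2
from bench import robot
def snap(n,f):
    im=robot.snapshot(n); cv2.imwrite('pics/'+f,im[:,:,::-1]); return im
E
python3 - <<'E'
from h import *
s=robot.observe()
for k,v in s.items(): print(k,np.round(v,3).tolist())
for n in('scene','top','wrist'):
    c=robot.get_calibration(n); print(n,{k:np.round(v,4).tolist() for k,v in c.items()})
snap('scene','s0.png');snap('top','t0.png')
E
```

```text
pics
time 0.0
joint_positions [-1.15, 0.418, -0.01, 1.614, 0.005, 1.111, -0.053]
joint_vel [-0.001, -0.001, -0.001, -0.0, -0.0, 0.0, 0.0]
tau [-0.0, -85.123, 0.639, -42.597, -0.049, 0.019, 0.0]
tcp_pos [0.278, 0.559, 0.205]
tcp_rot [[-0.895, 0.446, -0.0], [0.446, 0.895, -0.001], [-0.0, -0.001, -1.0]]
ft_force [-0.267, -0.709, 0.176]
torque [-0.04, 0.037, 0.098]
width 0.094
scene {'K': [[440.3762, 0.0, 307.8412], [0.0, 440.3762, 195.5937], [0.0, 0.0, 1.0]], 'k1': -0.0676, 'camera_from_world': [[0.0165, 0.9999, 0.002, 0.0015], [0.5436, -0.0073, -0.8393, -0.1745], [-0.8392, 0.0149, -0.5437, 1.6543], [0.0, 0.0, 0.0, 1.0]]}
top {'K': [[401.7169, 0.0, 319.499], [0.0, 401.7169, 195.3688], [0.0, 0.0, 1.0]], 'k1': -0.0642, 'camera_from_world': [[-0.0153, -0.9998, -0.0123, 0.0038], [-0.983, 0.0173, -0.183, 0.5173], [0.1832, 0.0093, -0.983, 0.9254], [0.0, 0.0, 0.0, 1.0]]}
wrist {'K': [[296.8987, 0.0, 317.7745], [0.0, 296.8987, 201.5551], [0.0, 0.0, 1.0]], 'k1': -0.0189, 'mount': [[-0.0008, -0.9687, -0.2483, 0.0723], [1.0, -0.0006, -0.0008, -0.0001], [0.0006, -0.2483, 0.9687, -0.1791], [0.0, 0.0, 0.0, 1.0]]}
```

View pics/s0.png

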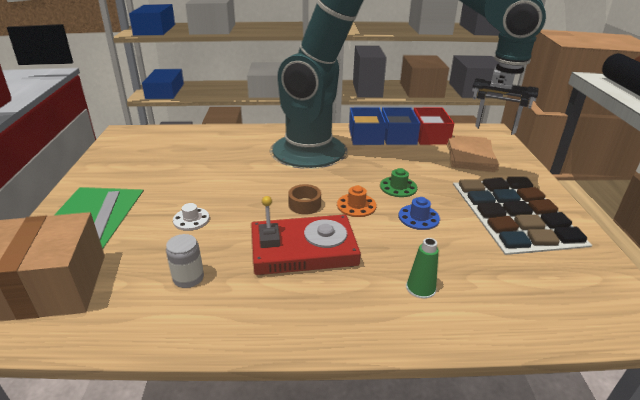

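View pics/t0.png

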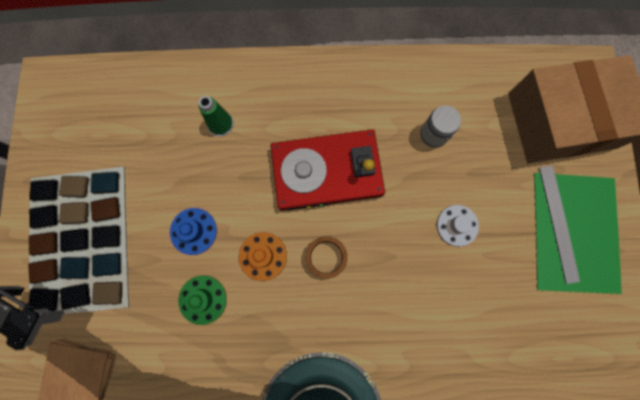

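Candidates for the lower half in the top view: blue (193,231), orange (263,256), green (202,300). By the description it is the blue one. The white half is at (459,226). Next I measure them and take a close crop.

```bash
cat >> h.py <<'E'
def rays(n,px,T=None):
    c=robot.get_calibration(n); K=np.array(c['K']); k=float(c['k1'])
    p=cv2.undistortPoints(np.asarray(px,float).reshape(-1,1,2),K,np.array([k,0,0,0,0.])).reshape(-1,2)
    d=np.c_[p,np.ones(len(p))]
    if n=='wrist':
        s=T or robot.observe(); M=np.array(c['mount']); R=np.array(s['tcp_rot']); t=np.array(s['tcp_pos'])
        return R@M[:3,3]+t, d@(R@M[:3,:3]).T
    E=np.array(c['camera_from_world']); R=E[:3,:3]
    return -R.T@E[:3,3], d@R
def onplane(n,px,z,T=None):
    o,d=rays(n,px,T); return o+d*((z-o[2])/d[:,2])[:,None]
def mask(im,lo,hi,roi=None):
    h=cv2.cvtColor(im,cv2.COLOR_RGB2HSV); m=cv2.inRange(h,np.array(lo),np.array(hi))
    if roi:
        q=np.zeros_like(m); x0,y0,x1,y1=roi; q[y0:y1,x0:x1]=m[y0:y1,x0:x1]; m=q
    return m
def big(m):
    c,_=cv2.findContours(m,cv2.RETR_EXTERNAL,cv2.CHAIN_APPROX_NONE)
    return max(c,key=cv2.contourArea).reshape(-1,2)
def circ(n,c,z,T=None):
    c=cv2.convexHull(c.astype(np.int32)).reshape(-1,2)
    P=onplane(n,c,z,T)[:,:2]
    # algebraic circle, then refine w/ outlier rejection
    w=np.ones(len(P),bool)
    for _ in range(4):
        A=np.c_[2*P,np.ones(len(P))]; s=np.linalg.lstsq(A[w],(P**2).sum(1)[w],rcond=None)[0]
        r=np.sqrt(s[2]+s[0]**2+s[1]**2); e=np.hypot(*(P-s[:2]).T)-r; w=abs(e)<max(2*np.std(e[w]),5e-4)
    return s[:2],2*r,e[w].std()
E
python3 - <<'E'
from h import *
t=cv2.imread('pics/t0.png')[:,:,::-1].copy(); s=cv2.imread('pics/s0.png')[:,:,::-1].copy()
M={'blue':((105,120,50),(125,255,255)),'white':((0,0,150),(180,50,255)),'disc':((0,0,110),(180,50,255)),'red':((0,150,60),(8,255,255)),'yellow':((20,140,100),(35,255,255))}
roi={'top':{'blue':(160,200,230,265),'white':(430,200,490,250),'disc':(276,145,332,195),'red':(260,120,395,220),'yellow':(350,150,385,180)},
'scene':{'blue':(395,190,445,232),'white':(168,200,215,232),'disc':(300,215,352,250),'red':(240,210,365,280),'yellow':(255,190,280,212)}}
Z={'blue':.006,'white':.008,'disc':.058,'red':.05,'yellow':.145}
for n,im in(('top',t),('scene',s)):
  for k in M:
    m=mask(im,*M[k],roi[n][k]); c=big(m)
    if k=='red': 
        print(n,k,np.round(onplane(n,cv2.boxPoints(cv2.minAreaRect(c)),.05)[:,:2],4).tolist(), np.round(cv2.boxPoints(cv2.minAreaRect(c))).tolist()); continue
    a=circ(n,c,Z[k]); print(n,k,np.round(a[0],4),np.round(a[1:],4),c.mean(0).round(1))
v=np.vstack([np.hstack([cv2.resize(t[200:335,150:310],None,fx=2.5,fy=2.5),cv2.resize(t[120:255,250:410],None,fx=2.5,fy=2.5)])])
cv2.imwrite('pics/c0.png',v[:,:,::-1])
E
```

```text
top blue [0.44   0.3161] [0.1144 0.0003] [192.8 231.1]
top white [ 0.4439 -0.3508] [0.0998 0.0003] [457.7 223. ]
top disc [0.5786 0.0337] [0.1079 0.0002] [303.3 170.3]
top red [[0.6531, 0.1194], [0.6845, -0.1487], [0.5127, -0.1627], [0.4831, 0.0966]] [[269.0, 142.0], [376.0, 128.0], [385.0, 196.0], [278.0, 210.0]]
top yellow [ 0.5681 -0.1151] [0.0223 0.0007] [368.5 163.9]
scene blue [0.4253 0.3259] [0.1494 0.0071] [420.4 214. ]
scene white [ 0.4354 -0.3606] [0.1274 0.0022] [190.5 216. ]
scene disc [0.5837 0.0327] [0.1098 0.0009] [324.4 233.2]
scene red [[0.5252, -0.1668], [0.4888, 0.1235], [0.7034, 0.1105], [0.7295, -0.1379]] [[250.0, 222.0], [356.0, 213.0], [360.0, 265.0], [254.0, 274.0]]
scene yellow [ 0.5654 -0.1149] [0.0348 0.0034] [266.3 200.4]
```

View pics/c0.png

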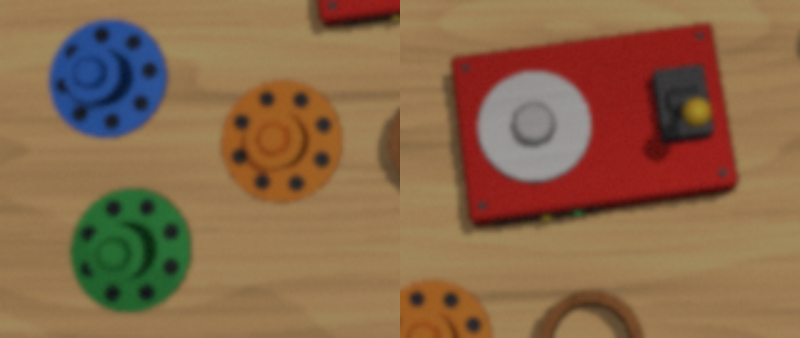

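The crop confirms the choice: the blue reel is at (193,231) in the top view, with the orange (263,256) and green (202,300) ones separate. Diameters measured are 114, 100 and 108 mm against 120, 104 and 110 given, which is plausible after blur. Next: go above the blue half and refine with the wrist camera.

```bash
cat >> h.py <<'E'
def to(x,y,z):
    s=robot.observe(); R=np.array(s['tcp_rot']); return np.round(1000*R.T@(np.array([x,y,z])-np.array(s['tcp_pos'])),1)
E
python3 -c "
from h import *
print(to(.44,.316,.17))"
```

```text
[-253.1 -145.7   35.1]
```

```bash
python3 -m handwheel '[[[-30,-17,4],0,0],[[-60,-35,8],0,0],[[-90,-52,12],0,0],[[-120,-69,17],0,0],[[-150,-86,21],0,0],[[-180,-104,25],0,0],[[-210,-121,29],0,0],[[-235,-135,33],0,0],[[-253,-146,35],0,0],[[-253,-146,35],0,0],[[-253,-146,35],0,0]]'
python3 - <<'E'
from h import *
snap('wrist','w0.png')
E
```

```text
time: 1.2
tcp_pos: [0.4396, 0.3158, 0.1699]
tcp_rot: [[-0.895, 0.446, -0.001], [0.446, 0.895, -0.001], [0.0, -0.001, -1.0]]
ft_force: [0.1, 0.7, 0.4]
width: 0.094
```

View pics/w0.png

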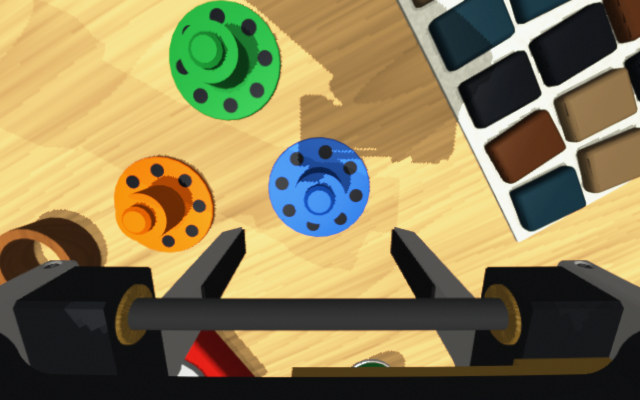

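The wrist view shows the blue reel at (319,187), centred between the fingers (228..405). The orange and green reels lie clear to the left.

Run:
```python
from h import *
im=cv2.imread('pics/w0.png')[:,:,::-1].copy()
m=mask(im,(103,110,40),(125,255,255),(255,125,385,250)); m=cv2.morphologyEx(m,cv2.MORPH_CLOSE,np.ones((5,5)));c=big(m)
for z in(0.,.008): a=circ('wrist',c,z); print(a)
# nose top by edge
print(c.min(0),c.max(0))
g=cv2.cvtColor(im,cv2.COLOR_RGB2GRAY)[160:225,285:355]
cv2.imwrite('pics/n0.png',cv2.resize(im[125:245,260:380,::-1],None,fx=5,fy=5))
```

```text
(array([0.44063277, 0.31645738]), np.float64(0.12048184935519297), np.float64(0.00014921484333965516))
(array([0.43912061, 0.31719611]), np.float64(0.11772143290554833), np.float64(0.00014579611171916206))
[269 138] [368 236]
```

View pics/n0.png

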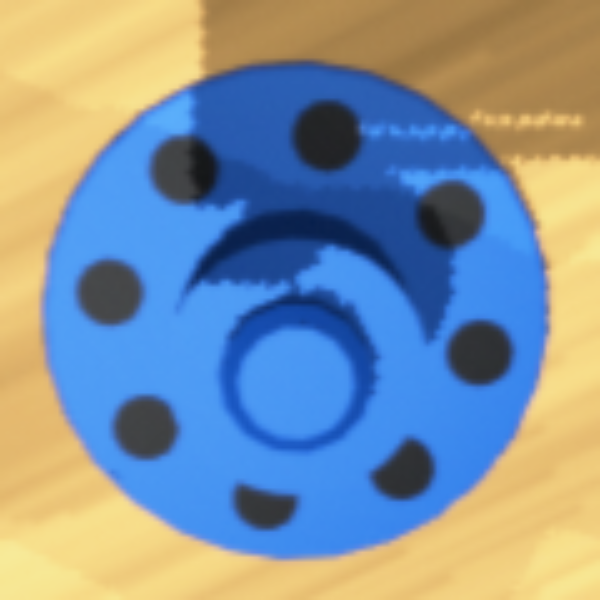

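Run:
```python
from h import *
print(onplane('wrist',[[319.4,201.4]],.066)); print(to(.4393,.317,.015))
```

```text
[[0.43989203 0.31746548 0.066     ]]
[  0.2   0.7 155. ]
```

Nose and flange agree within 1 mm. Before gripping I look at the seat from the same relative pose, so that camera bias cancels.

```bash
python3 -c "
from h import *
print(to(.5786,.0337,.228))"
```

```text
[-250.5 -191.2  -57.9]
```

```bash
python3 -m handwheel '[[[-20,-15,-15],0,0],[[-50,-38,-30],0,0],[[-80,-61,-45],0,0],[[-110,-84,-58],0,0],[[-140,-107,-58],0,0],[[-170,-130,-58],0,0],[[-200,-153,-58],0,0],[[-225,-172,-58],0,0],[[-241,-184,-58],0,0],[[-250,-191,-58],0,0],[[-250,-191,-58],0,0],[[-250,-191,-58],0,0]]'
python3 - <<'E'
from h import *
snap('wrist','w1.png')
E
```

```text
time: 2.45
tcp_pos: [0.5779, 0.0357, 0.228]
tcp_rot: [[-0.896, 0.444, -0.001], [0.444, 0.896, -0.0], [0.001, -0.001, -1.0]]
ft_force: [-0.2, -0.3, 0.3]
width: 0.0935
```

View pics/w1.png

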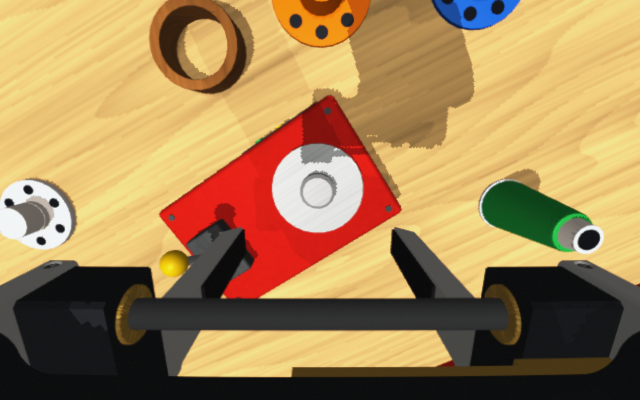

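The turntable disc shows at (318,188) with the spigot on it; the lever knob is at (173,263), well clear of the fingers.

Run:
```python
from h import *
im=cv2.imread('pics/w1.png')[:,:,::-1].copy()
m=mask(im,(0,0,60),(180,60,255),(262,135,374,243)); m=cv2.morphologyEx(m,cv2.MORPH_CLOSE,np.ones((5,5)));c=big(m)
print(circ('wrist',c,.058), c.min(0),c.max(0))
s=robot.observe(); print(np.round(s['tcp_pos'],4), np.round(s['joint_positions'],3))
m=mask(im,(20,150,100),(35,255,255),(150,240,195,285)); print(big(m).mean(0), onplane('wrist',[big(m).mean(0)],.143))
# housing edge (red left-front edge)
r=cv2.inRange(cv2.cvtColor(im,cv2.COLOR_RGB2HSV),(0,150,60),(8,255,255)); h=cv2.convexHull(big(r)); a=cv2.approxPolyDP(h,6,True).reshape(-1,2); print(a.tolist(), np.round(onplane('wrist',a,.05)[:,:2],4).tolist())
cv2.imwrite('pics/n1.png',cv2.resize(im[130:250,258:378,::-1],None,fx=5,fy=5))
```

```text
(array([0.57879732, 0.03406408]), np.float64(0.10865329930450097), np.float64(0.0001547859211587857)) [272 144] [362 231]
[0.5779 0.0359 0.2281] [-0.334  0.321  0.273  1.714 -0.095  1.121  1.079]
[174.28282828 261.08080808] [[ 0.56513998 -0.11423355  0.143     ]]
[[332, 96], [399, 212], [257, 298], [227, 298], [160, 212]] [[0.4906, 0.0967], [0.6521, 0.1123], [0.6794, -0.1071], [0.6613, -0.1439], [0.5187, -0.1574]]
```

View pics/n1.png

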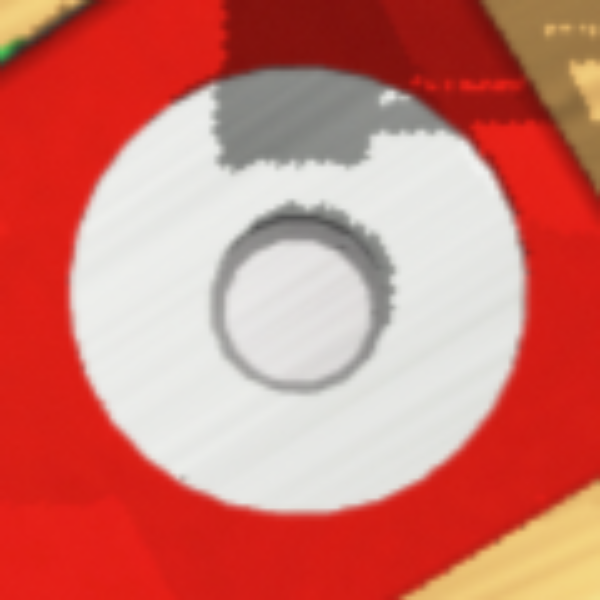

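Run:
```python
from h import *
print(onplane('wrist',[[317.6,192]],.072), to(.4393,.317,.17),to(.4393,.317,.015))
```

```text
[[0.57945037 0.03438977 0.072     ]] [248.8 190.6  58.1] [248.7 190.7 213.1]
```

```bash
python3 -m handwheel '[[[25,19,0],0,0],[[55,42,0],0,0],[[85,65,5],0,0],[[115,88,15],0,0],[[145,111,25],0,0],[[175,134,40],0,0],[[205,157,50],0,0],[[230,176,58],0,0],[[243,186,58],0,0],[[249,191,58],0,0],[[249,191,58],0,0],[[249,191,90],0,0],[[249,191,120],0,0],[[249,191,120],0,0],[[249,191,120],0,0]]'
python3 -c "
from h import *
print(to(.4393,.317,.015))"
```

```text
time: 4.0
tcp_pos: [0.4397, 0.3168, 0.1089]
tcp_rot: [[-0.896, 0.444, -0.001], [0.444, 0.896, -0.001], [0.001, -0.001, -1.0]]
ft_force: [0.6, 1.1, 0.1]
width: 0.0937
[ 0.4  0.1 93.9]
```

```bash
python3 -m handwheel '[[[0,0,20],0,0],[[0,0,45],0,0],[[0,0,70],0,0],[[0,0,85],0,0],[[0,0,92],0,0],[[0,0,94],0,0],[[0,0,94],0,0],[[0,0,94],0,0.3],[[0,0,94],0,0.45],[[0,0,94],0,0.6],[[0,0,94],0,0.8],[[0,0,94],0,0.8],[[0,0,94],0,0.8],[[0,0,94],0,0.8]]' 30
python3 -c "
from h import *
snap('wrist','w2.png')"
```

```text
time: 5.4
tcp_pos: [0.4396, 0.3167, 0.0149]
tcp_rot: [[-0.896, 0.444, -0.001], [0.444, 0.896, -0.001], [0.001, -0.001, -1.0]]
ft_force: [-1.5, -0.8, 3.4]
width: 0.0538
```

View pics/w2.png

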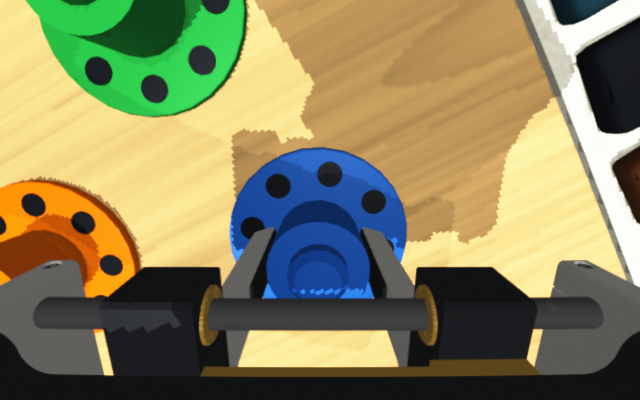

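The view shows the blue barrel clamped between the pads (opening 53.8 mm against 54 given), flange still flat. Next: lift and carry.

```bash
python3 -m handwheel '[[[0,0,-10],0,0.8],[[0,0,-30],0,0.8],[[0,0,-55],0,0.8],[[0,0,-80],0,0.8],[[0,0,-105],0,0.8],[[0,0,-118],0,0.8],[[0,0,-120],0,0.8],[[0,0,-120],0,0.8]]'
python3 -c "
from h import *
print(to(.5793,.0338,.135))"
```

```text
time: 6.25
tcp_pos: [0.4395, 0.3167, 0.1345]
tcp_rot: [[-0.896, 0.444, -0.001], [0.444, 0.896, -0.001], [0.001, -0.001, -1.0]]
ft_force: [-0.8, -0.2, -3.6]
width: 0.0537
[-250.9 -191.3   -0.4]
```

```bash
python3 -m handwheel '[[[-12,-9,0],0,0.8],[[-30,-23,0],0,0.8],[[-55,-42,0],0,0.8],[[-80,-61,0],0,0.8],[[-105,-80,0],0,0.8],[[-130,-99,0],0,0.8],[[-155,-118,0],0,0.8],[[-180,-137,0],0,0.8],[[-205,-156,0],0,0.8],[[-225,-172,0],0,0.8],[[-240,-183,0],0,0.8],[[-248,-189,0],0,0.8],[[-251,-191,0],0,0.8],[[-251,-191,0],0,0.8],[[-251,-191,0],0,0.8],[[-251,-191,0],0,0.8]]'
python3 -c "
from h import *
snap('wrist','w3.png')
print(to(.5793,.0338,.0730))"
```

```text
time: 7.85
tcp_pos: [0.5793, 0.035, 0.1345]
tcp_rot: [[-0.897, 0.443, -0.002], [0.443, 0.897, -0.001], [0.001, -0.001, -1.0]]
ft_force: [0.4, -0.4, -2.8]
width: 0.0535
[-0.5 -0.9 61.6]
```

View pics/w3.png

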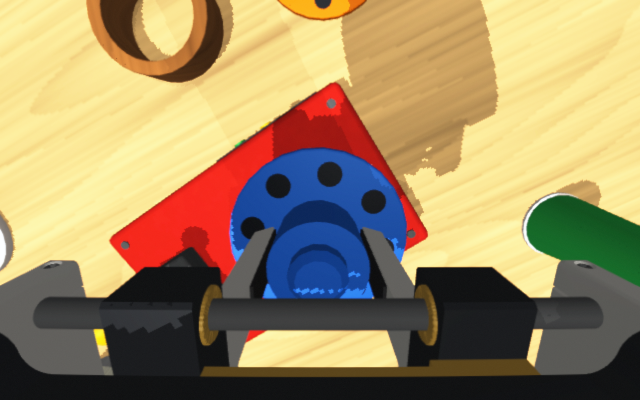

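The reel sits in the hand just as before (same pixels) and is over the disc. I'll lower it to just above the spigot and check.

```bash
python3 -m handwheel '[[[-0.5,-1,12],0,0.8],[[-0.5,-1,25],0,0.8],[[-0.5,-1,37],0,0.8],[[-0.5,-1,44],0,0.8],[[-0.5,-1,44],0,0.8],[[-0.5,-1,44],0,0.8]]'
python3 -c "
from h import *
print(to(.5793,.0338,.0730))"
```

```text
time: 8.5
tcp_pos: [0.5794, 0.0337, 0.0906]
tcp_rot: [[-0.896, 0.443, -0.001], [0.443, 0.896, -0.001], [0.001, -0.001, -1.0]]
ft_force: [1.3, -0.1, -2.5]
width: 0.0534
[ 0.1  0.1 17.6]
```

```bash
python3 -m handwheel '[[[0,0,4],0,0.8],[[0,0,8],0,0.8],[[0,0,12],0,0.8],[[0,0,15],0,0.8],[[0,0,17],0,0.8],[[0,0,17],0,0.8],[[0,0,17],0,0.8]]'
```

```text
time: 9.2
tcp_pos: [0.5794, 0.0337, 0.0736]
tcp_rot: [[-0.896, 0.443, -0.002], [0.443, 0.896, -0.001], [0.001, -0.001, -1.0]]
ft_force: [0.4, 0.5, -4.0]
width: 0.0539
```

No contact force so far, so the recess is over the spigot. I'll lower the last millimetre and release.

```bash
python3 -m handwheel '[[[0,0,0.7],0,0.8],[[0,0,1],0,0.8],[[0,0,1],0,0.8],[[0,0,1],0,0.5],[[0,0,1],0,0.3],[[0,0,1],0,0.1],[[0,0,1],0,0],[[0,0,1],0,0],[[0,0,1],0,0],[[0,0,1],0,0]]'
python3 -m handwheel '[[[0,0,-15],0,0],[[0,0,-40],0,0],[[0,0,-65],0,0],[[0,0,-90],0,0],[[0,0,-115],0,0],[[0,0,-140],0,0],[[0,0,-154],0,0],[[0,0,-155],0,0],[[0,0,-155],0,0],[[0,0,-155],0,0]]'
python3 - <<'E'
from h import *
im=snap('wrist','w4.png')
m=mask(im,(103,110,40),(125,255,255),(240,100,400,250)); m=cv2.morphologyEx(m,cv2.MORPH_CLOSE,np.ones((5,5)));c=big(m)
print(circ('wrist',c,.066),c.min(0),c.max(0))
E
```

```text
time: 10.2
tcp_pos: [0.5794, 0.0337, 0.0726]
tcp_rot: [[-0.896, 0.443, -0.001], [0.443, 0.896, -0.001], [0.001, -0.001, -1.0]]
ft_force: [-0.1, 0.4, -1.0]
width: 0.0936
time: 11.2
tcp_pos: [0.5791, 0.0338, 0.2264]
tcp_rot: [[-0.896, 0.443, -0.003], [0.443, 0.896, -0.001], [0.002, -0.002, -1.0]]
ft_force: [0.5, -0.5, -0.3]
width: 0.0941
(array([0.57937178, 0.03331231]), np.float64(0.11778814484343512), np.float64(0.00015336571873859816)) [268 139] [368 237]
```

View pics/w4.png

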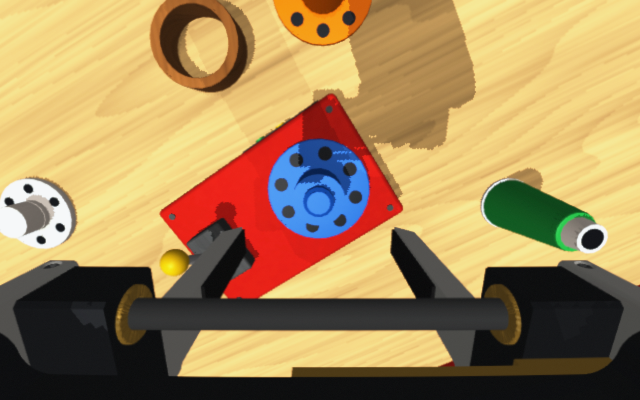

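The blue half looks home: its flange measures 117.8 mm at the z=66 mm plane, the same reading as on the table, so the height is right. It is within 1 mm of the seat. Next, the white half.

```bash
python3 -c "
from h import *
im=cv2.imread('pics/w4.png'); cv2.imwrite('pics/n4.png',cv2.resize(im[130:250,258:378],None,fx=5,fy=5))
print(to(.443,-.350,.226),to(.443,-.350,.17))"
```

```text
[ -48.1 -404.3    1.3] [ -48.2 -404.2   57.3]
```

View pics/n4.png

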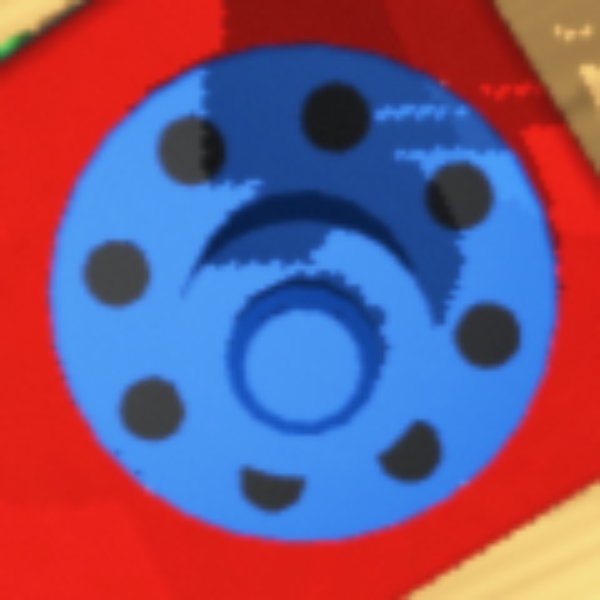

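```bash
python3 -m handwheel '[[[-5,-30,0],0,0],[[-11,-65,0],0,0],[[-18,-105,0],0,0],[[-25,-145,0],0,0],[[-32,-185,0],0,0],[[-39,-225,0],0,0],[[-46,-265,0],0,0],[[-51,-300,0],0,0],[[-55,-330,10],0,0],[[-58,-360,25],0,0],[[-60,-385,40],0,0],[[-61,-400,50],0,0],[[-60,-404,56],0,0],[[-60,-404,56],0,0],[[-60,-404,56],0,0],[[-60,-404,56],0,0]]'
python3 -c "
from h import *
snap('wrist','w5.png'); print(robot.observe()['joint_positions'])"
```

```text
time: 12.85
tcp_pos: [0.4544, -0.3542, 0.1717]
tcp_rot: [[-0.897, 0.442, -0.003], [0.442, 0.897, -0.001], [0.002, -0.002, -1.0]]
ft_force: [-0.0, 0.5, -0.4]
width: 0.0942
[ 0.2766427   0.38830614  0.41907965  1.78338442 -0.1800394   1.00923135
  1.87737211]
```

View pics/w5.png

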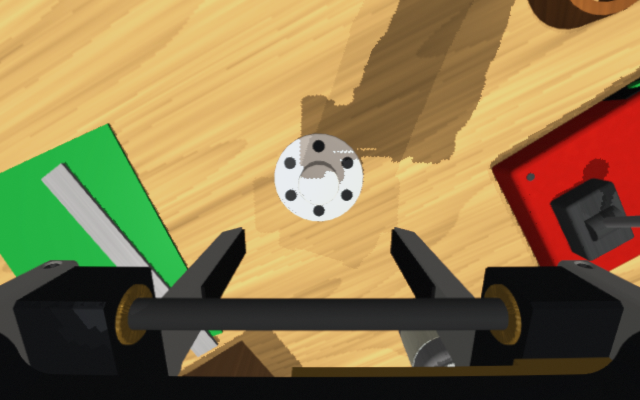

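The white half shows at (318,178), flange fully visible. Tin and board are clear of the fingers.

Run:
```python
from h import *
im=cv2.imread('pics/w5.png')[:,:,::-1].copy()
m=mask(im,(0,0,95),(180,60,255),(265,125,372,232)); m=cv2.morphologyEx(m,cv2.MORPH_CLOSE,np.ones((7,7)));c=big(m)
a=circ('wrist',c,.010); print(a,c.min(0),c.max(0)); print(to(*a[0],.015))
v=im[120:240,258:378,::-1].copy()
cv2.imwrite('pics/n5.png',cv2.resize(v,None,fx=5,fy=5))
# nose, from pose at w4
print(onplane('wrist',[[318.6,202.8]],.124,dict(tcp_pos=[.5791,.0338,.2264],tcp_rot=[[-0.896,.443,-.003],[.443,.896,-.001],[.002,-.002,-1]])))
```

```text
(array([ 0.44280891, -0.34884292]), np.float64(0.10270626012200944), np.float64(0.00015523923739542403)) [274 134] [362 220]
[ 12.5   0.2 156.8]
[[0.57999919 0.03369191 0.124     ]]
```

View pics/n5.png

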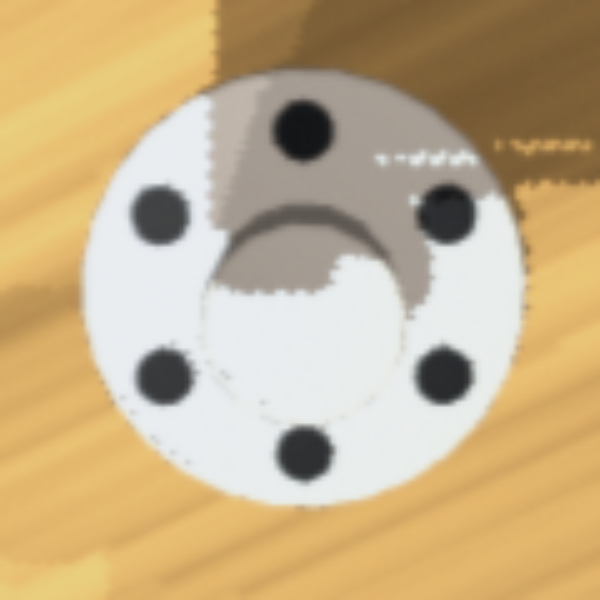

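```bash
python3 -c "
from h import *
print(onplane('wrist',[[318.8,184.6]],.046))"
python3 -m handwheel '[[[6,0,15],0,0],[[12.5,0,35],0,0],[[12.5,0,60],0,0],[[12.5,0,80],0,0],[[12.5,0,90],0,0],[[12.5,0,90],0,0],[[12.5,0,90],0,0]]'
python3 -c "
from h import *
print(to(.4428,-.3488,.015))"
```

```text
[[ 0.44317611 -0.3483086   0.046     ]]
time: 13.6
tcp_pos: [0.4434, -0.3491, 0.0826]
tcp_rot: [[-0.897, 0.442, -0.002], [0.442, 0.897, -0.002], [0.001, -0.002, -1.0]]
ft_force: [-0.5, -0.6, 0.4]
width: 0.0943
[ 0.6  0.2 67.6]
```

```bash
python3 -m handwheel '[[[0.5,0,20],0,0],[[0.5,0,42],0,0],[[0.5,0,58],0,0],[[0.5,0,66],0,0],[[0.5,0,67.5],0,0],[[0.5,0,67.5],0,0],[[0.5,0,67.5],0,0],[[0.5,0,67.5],0,0.35],[[0.5,0,67.5],0,0.5],[[0.5,0,67.5],0,0.65],[[0.5,0,67.5],0,0.85],[[0.5,0,67.5],0,0.85],[[0.5,0,67.5],0,0.85],[[0.5,0,67.5],0,0.85],[[0.5,0,67.5],0,0.85]]' 25
python3 -c "
from h import *
im=snap('wrist','w6.png');print(np.round(robot.observe()['tcp_pos'],4))"
```

```text
time: 15.1
tcp_pos: [0.4428, -0.349, 0.0151]
tcp_rot: [[-0.897, 0.442, -0.002], [0.442, 0.897, -0.002], [0.001, -0.002, -1.0]]
ft_force: [-0.0, 0.5, -0.5]
width: 0.0438
[ 0.4428 -0.349   0.0151]
```

View pics/w6.png

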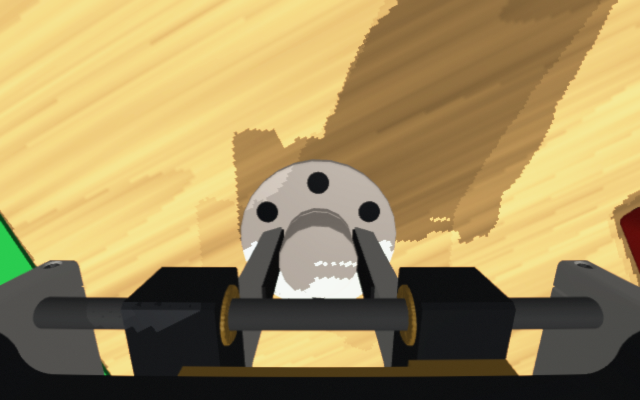

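The white boss is clamped (43.8 mm against 44 given) and centred. I'll lift it high enough to clear the knob (top at most 165 mm), then carry.

```bash
python3 -m handwheel '[[[0,0,-10],0,0.85],[[0,0,-30],0,0.85],[[0,0,-60],0,0.85],[[0,0,-95],0,0.85],[[0,0,-130],0,0.85],[[0,0,-165],0,0.85],[[0,0,-195],0,0.85],[[0,0,-208],0,0.85],[[0,0,-212],0,0.85],[[0,0,-212],0,0.85],[[0,0,-212],0,0.85]]'
python3 -c "
from h import *
print(to(.5794,.0332,.22))"
```

```text
time: 16.25
tcp_pos: [0.4427, -0.3483, 0.2257]
tcp_rot: [[-0.897, 0.442, -0.004], [0.442, 0.897, -0.001], [0.003, -0.002, -1.0]]
ft_force: [-0.2, 0.1, -1.4]
width: 0.0437
[ 45.9 402.6   4.9]
```

```bash
python3 -m handwheel '[[[1,12,0],0,0.85],[[4,35,0],0,0.85],[[7,65,0],0,0.85],[[11,95,0],0,0.85],[[14,125,0],0,0.85],[[18,155,0],0,0.85],[[21,185,0],0,0.85],[[25,215,0],0,0.85],[[28,245,0],0,0.85],[[31,275,0],0,0.85],[[35,305,0],0,0.85],[[38,335,0],0,0.85],[[41,362,0],0,0.85],[[44,385,0],0,0.85],[[45,397,0],0,0.85],[[46,403,0],0,0.85],[[46,403,0],0,0.85],[[46,403,0],0,0.85],[[46,403,0],0,0.85]]'
python3 -c "
from h import *
snap('wrist','w7.png')
print(to(.5794,.0332,.145))"
```

```text
time: 18.15
tcp_pos: [0.5793, 0.0325, 0.225]
tcp_rot: [[-0.896, 0.443, -0.004], [0.443, 0.896, -0.001], [0.003, -0.002, -1.0]]
ft_force: [-0.7, -0.1, -0.7]
width: 0.0435
[-0.   0.7 80. ]
```

View pics/w7.png

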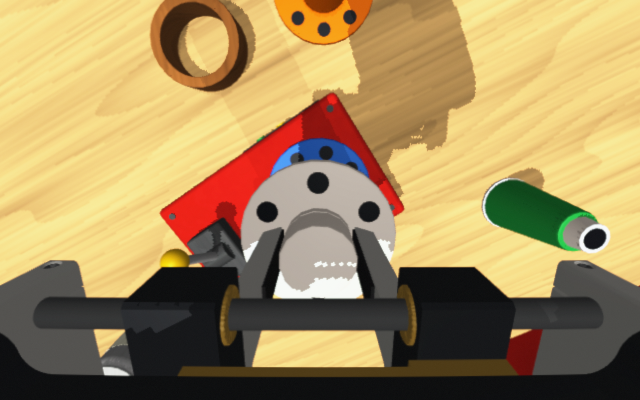

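The white half sits in the hand unchanged and is above the blue one; the knob is clear at (173,258). Lowering to about 6 mm above the nose.

```bash
python3 -m handwheel '[[[0,0.5,12],0,0.85],[[0,0.5,32],0,0.85],[[0,0.5,52],0,0.85],[[0,0.5,68],0,0.85],[[0,0.5,78],0,0.85],[[0,0.5,80],0,0.85],[[0,0.5,80],0,0.85],[[0,0.5,80],0,0.85]]'
python3 -c "
from h import *
print(to(.5794,.0332,.127))"
```

```text
time: 19.0
tcp_pos: [0.5798, 0.033, 0.1457]
tcp_rot: [[-0.896, 0.443, -0.002], [0.443, 0.896, -0.001], [0.002, -0.002, -1.0]]
ft_force: [-0.4, 0.2, -1.5]
width: 0.0436
[ 0.4  0.1 18.7]
```

```bash
python3 -m handwheel '[[[0.4,0,4],0,0.85],[[0.4,0,8],0,0.85],[[0.4,0,12],0,0.85],[[0.4,0,15],0,0.85],[[0.4,0,17.5],0,0.85],[[0.4,0,17.5],0,0.85],[[0.4,0,17.5],0,0.85]]'
```

```text
time: 19.7
tcp_pos: [0.5793, 0.0332, 0.1282]
tcp_rot: [[-0.896, 0.443, -0.003], [0.443, 0.896, -0.001], [0.002, -0.002, -1.0]]
ft_force: [-0.3, -0.9, -2.2]
width: 0.0436
```

```bash
python3 -m handwheel '[[[0,0,0.8],0,0.85],[[0,0,1.3],0,0.85],[[0,0,1.3],0,0.85],[[0,0,1.3],0,0.5],[[0,0,1.3],0,0.3],[[0,0,1.3],0,0.1],[[0,0,1.3],0,0],[[0,0,1.3],0,0],[[0,0,1.3],0,0],[[0,0,1.3],0,0]]'
python3 -m handwheel '[[[0,0,-12],0,0],[[0,0,-35],0,0],[[0,0,-60],0,0],[[0,0,-85],0,0],[[0,0,-110],0,0],[[0,0,-135],0,0],[[0,0,-149],0,0],[[0,0,-150],0,0],[[0,0,-150],0,0],[[0,0,-150],0,0]]'
python3 - <<'E'
from h import *
im=snap('wrist','w8.png'); t=snap('top','t8.png'); snap('scene','s8.png')
m=mask(im,(0,0,95),(180,60,255),(260,115,380,237)); m=cv2.morphologyEx(m,cv2.MORPH_CLOSE,np.ones((7,7)));c=big(m)
print(circ('wrist',c,.122),c.min(0),c.max(0))
E
```

```text
time: 20.7
tcp_pos: [0.5794, 0.0332, 0.1269]
tcp_rot: [[-0.896, 0.443, -0.002], [0.443, 0.896, -0.001], [0.002, -0.002, -1.0]]
ft_force: [-0.1, 0.8, 0.4]
width: 0.0914
time: 21.7
tcp_pos: [0.5792, 0.0332, 0.2757]
tcp_rot: [[-0.896, 0.443, -0.004], [0.443, 0.896, -0.001], [0.003, -0.003, -1.0]]
ft_force: [1.0, 0.4, -0.4]
width: 0.0938
(array([0.57935863, 0.03289497]), np.float64(0.10281772886813564), np.float64(0.0001326525132986096)) [274 146] [363 233]
```

View pics/w8.png

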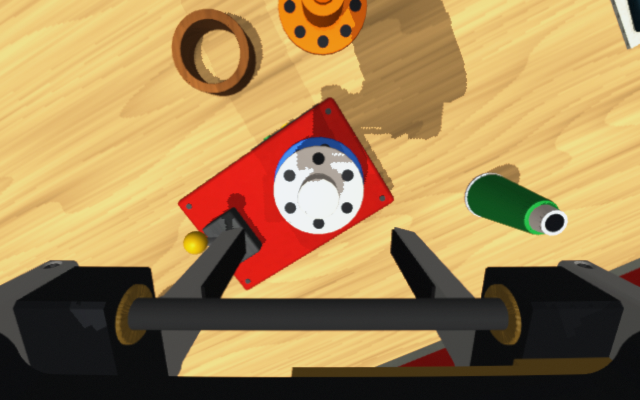

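View pics/s8.png

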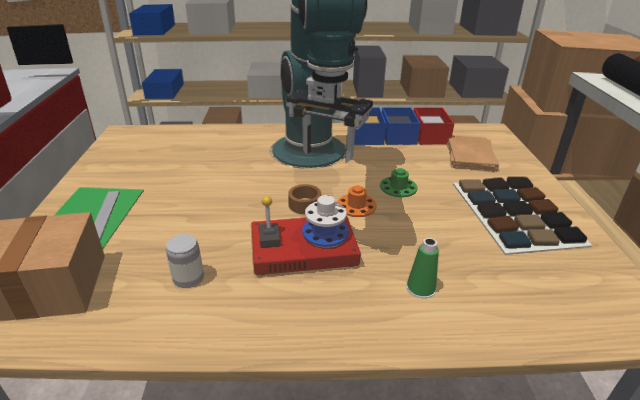

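White sits at (0.5794,0.0329) and blue at (0.5794,0.0333). White's diameter at its expected height (102.8 mm) matches the reading on the table (102.7), so both are home. Cone, tin and tape look unmoved.

Next is the lever. From the wrist view the winder yaw is about 0.105, the knob was at (0.565,-0.114), and it travels along (0.994,0.105).

Run:
```python
from h import *
im=cv2.imread('pics/w8.png')[:,:,::-1].copy()
m=mask(im,(20,150,100),(35,255,255),(175,225,215,260)); c=big(m); (u,v),r=cv2.minEnclosingCircle(c); print(u,v,r,onplane('wrist',[[u,v]],.1465))
print(to(.518,-.119,.2757))
```

```text
194.65492248535156 242.93661499023438 12.050904273986816 [[ 0.5666677  -0.11480929  0.1465    ]]
[ -12.4 -163.7    0.8]
```

```bash
python3 -m handwheel '[[[-1,-15,0],-0.1,0.3],[[-3,-40,0],-0.2,0.6],[[-5,-70,0],-0.3,1],[[-8,-100,0],-0.4,1],[[-10,-130,0],-0.5,1],[[-12,-152,0],-0.56,1],[[-12,-164,0],-0.56,1],[[-12,-164,0],-0.56,1],[[-12,-164,0],-0.56,1],[[-12,-164,0],-0.56,1]]'
python3 -c "
from h import *
snap('wrist','w9.png'); print(to(.518,-.119,.126),to(.590,-.1115,.126))"
```

```text
time: 22.85
tcp_pos: [0.518, -0.1178, 0.2762]
tcp_rot: [[-0.995, -0.102, -0.004], [-0.102, 0.995, -0.001], [0.004, -0.0, -1.0]]
ft_force: [-0.5, 0.2, 0.3]
width: 0.0173
[ -0.6  -1.  150.3] [-73.   -0.9 150. ]
```

View pics/w9.png

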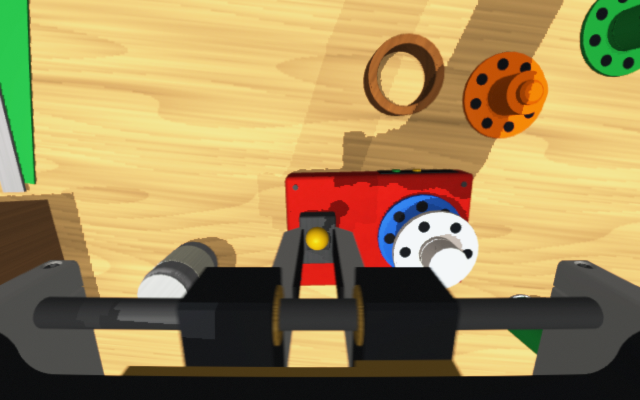

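The knob is at (316,238), in line with the fingers, which are still closing. I'll finish closing and descend on the robot side of it.

```bash
python3 -m handwheel '[[[-0.5,-1,5],0,1],[[-0.5,-1,15],0,1],[[-0.5,-1,45],0,1],[[-0.5,-1,80],0,1],[[-0.5,-1,110],0,1],[[-0.5,-1,135],0,1],[[-0.5,-1,148],0,1],[[-0.5,-1,150],0,1],[[-0.5,-1,150],0,1]]'
```

```text
time: 23.8
tcp_pos: [0.5181, -0.119, 0.1266]
tcp_rot: [[-0.995, -0.102, -0.004], [-0.102, 0.995, -0.001], [0.004, -0.0, -1.0]]
ft_force: [0.7, 0.1, 0.1]
width: 0.0005
```

```bash
python3 -m handwheel '[[[-6,0,0],0,1],[[-15,0,0],0,1],[[-22,0,0],0,1],[[-28,0,0],0,1],[[-34,0,0],0,1],[[-40,0,0],0,1],[[-46,0,0],0,1],[[-52,0,0],0,1],[[-58,0,0],0,1],[[-64,0,0],0,1],[[-70,0,0],0,1],[[-76,0,0],0,1],[[-81,0,0],0,1],[[-85,0,0],0,1],[[-85,0,0],0,1],[[-85,0,0],0,1]]'
python3 -c "
from h import *
snap('wrist','w10.png');snap('scene','s10.png')"
```

```text
time: 25.4
tcp_pos: [0.6027, -0.1104, 0.1263]
tcp_rot: [[-0.995, -0.102, -0.004], [-0.102, 0.995, -0.001], [0.004, -0.001, -1.0]]
ft_force: [-0.5, -0.5, -1.2]
width: 0.0008
```

View pics/w10.png

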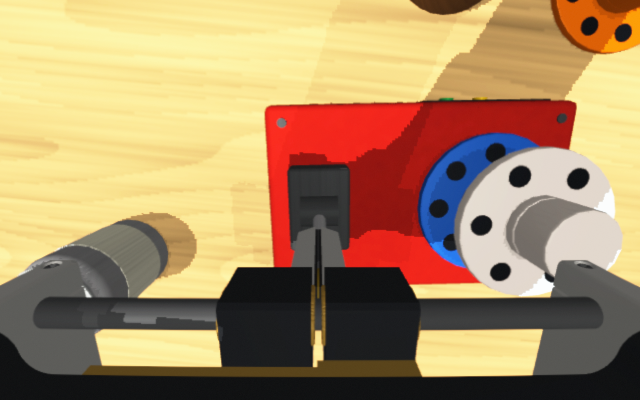

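View pics/s10.png

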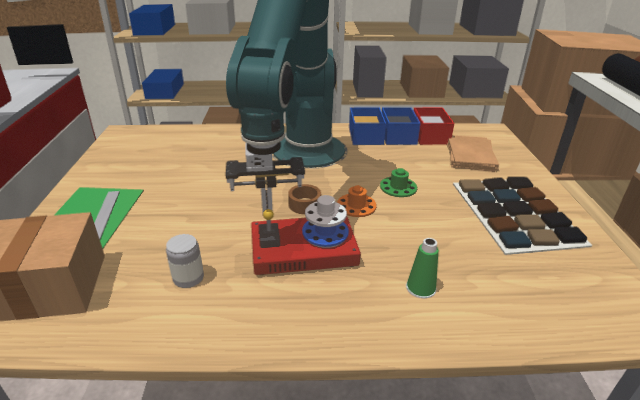

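The lever has moved over, with the knob at (268,214) in front of the fingers, and the wrist force shows no stop yet. I'll push on slowly.

```bash
python3 -m handwheel '[[[-2,0,0],0,1],[[-4,0,0],0,1],[[-6,0,0],0,1],[[-7,0,0],0,1],[[-7,0,0],0,1]]'
python3 - <<'E'
from h import *
t=snap('top','t11.png'); s=snap('scene','s11.png')
for n,im,roi in(('top',t,(340,140,400,180)),('scene',s,(255,190,285,225))):
    c=big(mask(im,(20,140,100),(35,255,255),roi)); (u,v),r=cv2.minEnclosingCircle(c); print(n,u,v,r,onplane(n,[[u,v]],.142))
cv2.imwrite('pics/c11.png',np.hstack([cv2.resize(a,(390,390),interpolation=cv2.INTER_CUBIC) for a in(t[110:210,330:430,::-1],s[180:260,230:310,::-1])]))
E
```

```text
time: 26.0
tcp_pos: [0.6098, -0.1097, 0.1263]
tcp_rot: [[-0.995, -0.102, -0.004], [-0.102, 0.995, -0.001], [0.004, -0.001, -1.0]]
ft_force: [-0.1, -0.3, -0.0]
width: 0.0005Traceback (most recent call last):
  File "<stdin>", line 4, in <module>
  File "h.py", line 23, in big
    return max(c,key=cv2.contourArea).reshape(-1,2)
           ~~~^^^^^^^^^^^^^^^^^^^^^^^
ValueError: max() iterable argument is empty
```

Run:
```python
from h import *
s=cv2.imread('pics/s11.png')[:,:,::-1].copy()
c=big(mask(s,(20,120,90),(35,255,255),(258,200,282,228))); (u,v),r=cv2.minEnclosingCircle(c); print(u,v,r,onplane('scene',[[u,v]],.142))
cv2.imwrite('pics/c11.png',cv2.resize(s[180:260,230:310,::-1],(480,480),interpolation=cv2.INTER_CUBIC))
```

```text
268.2391357421875 216.71739196777344 5.288115501403809 [[ 0.63122063 -0.10633885  0.142     ]]
```

View pics/c11.png

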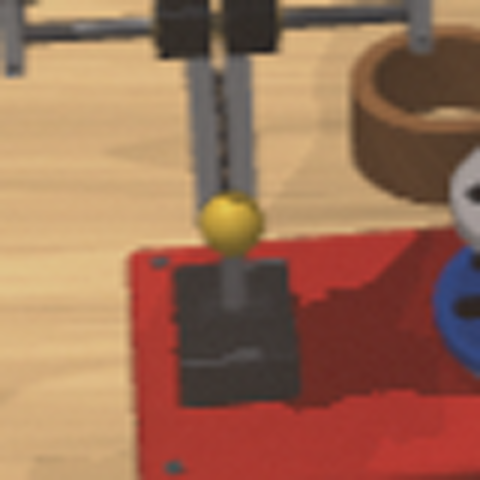

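The scene view puts the knob near x=0.631, close to the expected end stop at 0.632. I'll nudge on until the stop is felt.

```bash
python3 -m handwheel '[[[-1,0,0],0,1],[[-2,0,0],0,1],[[-2,0,0],0,1]]'; python3 -m handwheel '[[[-1,0,0],0,1],[[-2,0,0],0,1],[[-2,0,0],0,1]]'
```

```text
time: 26.4
tcp_pos: [0.6117, -0.1095, 0.1263]
tcp_rot: [[-0.995, -0.102, -0.004], [-0.102, 0.995, -0.001], [0.004, -0.001, -1.0]]
ft_force: [-0.7, -0.1, -0.4]
width: 0.0004
time: 26.7
tcp_pos: [0.6134, -0.1094, 0.1261]
tcp_rot: [[-0.995, -0.102, -0.005], [-0.102, 0.995, -0.001], [0.005, -0.0, -1.0]]
ft_force: [-4.4, 0.2, 0.8]
width: 0.0007
```

The end stop is felt (4.4 N against the push). Back off, rise, and check everything.

```bash
python3 -m handwheel '[[[5,0,0],0,1],[[20,0,0],0,1],[[40,0,0],0,1],[[60,0,0],0,1],[[80,0,-10],0,1],[[95,0,-40],0,1],[[105,0,-80],0,1],[[110,0,-110],0,1],[[110,0,-120],0,1],[[110,0,-120],0,1]]'
python3 - <<'E'
from h import *
w=snap('wrist','w12.png');t=snap('top','t12.png'); s=snap('scene','s12.png')
c=big(mask(s,(20,120,90),(35,255,255),(258,200,282,228))); (u,v),r=cv2.minEnclosingCircle(c); print(u,v,r,onplane('scene',[[u,v]],.142))
cv2.imwrite('pics/c12.png',np.hstack([cv2.resize(s[180:260,230:360,::-1],(780,480),interpolation=cv2.INTER_CUBIC)]))
E
```

```text
time: 27.7
tcp_pos: [0.5052, -0.1205, 0.2479]
tcp_rot: [[-0.995, -0.102, -0.001], [-0.102, 0.995, -0.001], [0.002, -0.001, -1.0]]
ft_force: [0.4, 0.0, -1.3]
width: 0.0004
268.2678527832031 217.89285278320312 5.39298677444458 [[ 0.6359929  -0.10599103  0.142     ]]
```

View pics/c12.png

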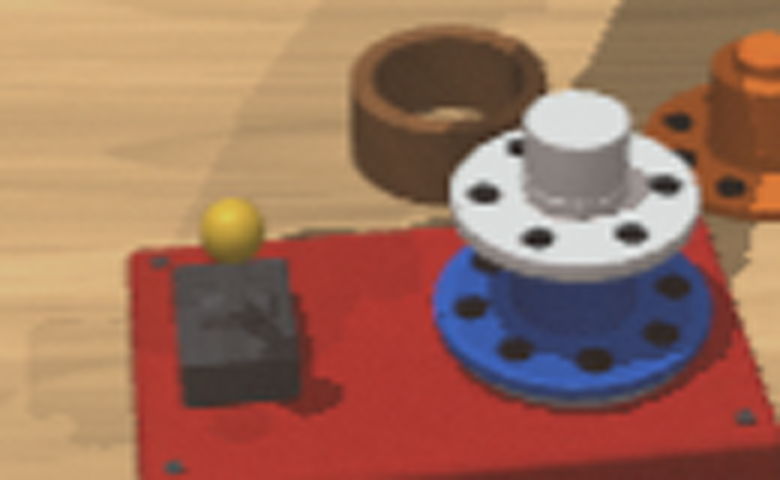

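View pics/w12.png

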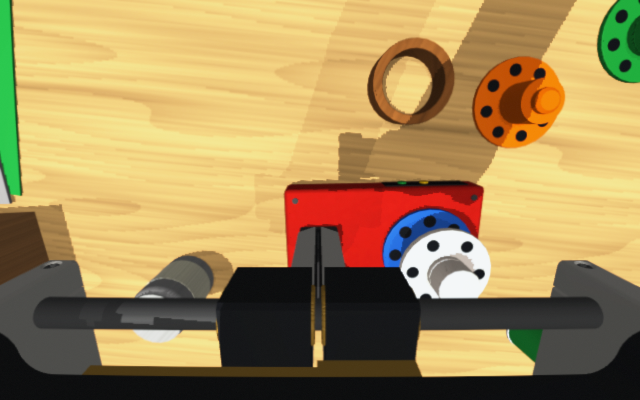

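View pics/t12.png

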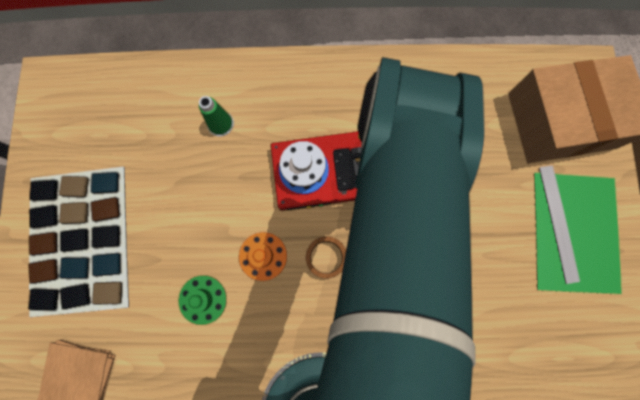

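The lever leans fully away from the robot with its knob at x=0.636. Both halves are flat and stacked, the bystanders are in place, and the gripper is free. Handing in.

```bash
python3 -c "
from bench import robot
print(robot.hand_in())"
```

```text
the job is handed in; nothing more can be done
None
```

I lowered the blue half onto the spigot and the white half onto its nose. Then I pushed the clutch lever over until I felt its end stop (about 4.4 N), backed the gripper clear and handed in at about 28 s; no verdict was reported.

My last checks from the camera images:
- **Reel halves:** after release, blue was about 1 mm from the seat and white about 0.4 mm from blue. Both flanges measured the same size at their expected height as they had on the table, so I take both as home. I took these measurements before the lever push. Afterwards I only checked by eye that both still sat flat and stacked.
- **Lever:** the final scene view puts the knob at x = 0.636, and I expected 0.632 at the end stop. The scene camera had earlier read about 5 mm high in x on the turntable, so the felt stop is the stronger evidence.
- **Bystanders:** cone, tin and tape look unmoved by eye; I did not measure them.

No check failed.

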